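# Find the hidden drawer catch in the bamboo box

### The job

The flat bamboo box on the bench has five identical wooden pads let into its top, and one of them is a concealed catch. Feel across the pads with your fingertips until you find the one that gives, press it fully home so that the drawer slides out, then take the hand clear. Pick nothing up and leave the dishes, jar, mortar, pestle and spoon where they are.

Things in the scene. Friction and masses are not known exactly. Their poses are not given: they have to be found in the camera images.
- box: Flat bamboo box fixed to the bench, 220 mm (its x) by 290 mm (its y), flat top 70 mm high; origin at the centre of its underside, z up. Its bare drawer front, without a handle, is on the -x side. Five identical bamboo pads lie in a row across the top; behind them (box x +25 to +110 mm) is a plain deck on which a small sauce dish stands.
- pad_row (a point): Centre of the middle pad's face, 68.5 mm above the bench, axes as the box. The five pad centres are at y = -100.8, -50.4, 0, 50.4, 100.8 mm from here. Each pad is 64 mm along x by 36 mm along y, its face 1.5 mm below the top around it, with a 2 mm gap all round. Four pads are solid; one, a different one each time and looking the same, is the catch.
- catch (a joint): Travel of the hidden catch pad in m: 0 up as found, 0.008 fully home. The pad starts to yield downwards at about 4 N (more when pushed fast), sinks 8 mm to its stop and stays where it is left.
- drawer (a joint): How far the drawer of the box stands out towards the box's -x, in m: 0 shut; it is geared to the catch and comes out 3 mm for each mm the pad sinks (0.024 with the pad fully home).
- dish_a: Small white ceramic sauce dish, 64 mm across, 26 mm high, standing on the rear deck of the box; origin at the centre of its underside. Leave alone.
- dish_b: White ceramic sauce dish, 80 mm across, 28 mm high, on the bench to the left of the box; origin at the centre of its underside. Leave alone.
- cobek: Wide clay mortar bowl (cobek), 190 mm across, 45 mm high, on the bench; origin at the centre of its underside. Leave alone.
- pestle: Dark wooden pestle lying on the bench along its own x, 160 mm long, 38 mm thick; origin under its middle. Leave alone.
- spoon: Steel serving spoon, 200 mm long, lying along its own x on the bench beside the pestle, to the right of the box; origin on its underside near mid-length. Leave alone.
- jar: Closed glass jar with a green lid, 72 mm across, 110 mm high, standing on a 200 mm bamboo turntable whose top is 27 mm above the bench; origin at the centre of the jar's underside. Leave alone.

How it is judged:
By the outcome, as a careful person would: the job done as asked, in the order asked, and still so for the second after the job is handed in, with the robot touching nothing.
It also fails if it takes over 48 s, if anything falls off the work surface, if the arm or the gripper's body presses on something with over 40 N, if the wrist force passes 120 N, or if a joint passes its speed limit or range.

### The arm

A 6-joint arm with a two-finger parallel gripper is mounted at the origin on the work surface. World frame = base frame: x ahead of the robot, y to its left, z up, the work surface at z = 0. Lengths are in mm, angles in rad, forces in N, time in s.
With the tool pointing down it reaches from about 325 to 850 mm from the base axis. Payload 15.5 kg.
Tool frame: the origin (TCP) lies at the very end of the fingers, on their centre line; the grasp point (between the pads) lies 19 mm behind it; z points along the fingers, y is the line along which they close (so a half turn about z gives the same grasp; the last joint's range is limited). The gripper opens to 91 mm and grips with 3 to 60 N. Pads are 32 mm wide; open, the fingers measure 118 mm over their backs; the gripper's body (76 mm by 178 mm) begins 60 mm behind the grasp point.
Start: joints at [-0.096, 0.494, 1.345, -0, 1.302, -0.096], TCP at [625.001, 0.003, 213.915] pointing down, gripper open.
Joint ranges: [-2.91, 2.91], [-0.82, 2.16], [0.22, 2.67], [-1.22, 4.37], [0.12, 2.79], [-3.08, 3.08]. Speed limits (rad/s): [1.89, 1.89, 2.57, 3.01, 3.01, 3.01].

### API

Orientations are given as [roll, pitch, yaw] about the fixed x, y, z axes, in that order (R = Rz(yaw) Ry(pitch) Rx(roll)).
In Python, from station import r gives the robot as it stands.
- The arm moves only by the shell command python3 -m handwheel 'ROWS' [FORCE]. ROWS is JSON, a list of rows, each an object with "linear": the shift along the tool's x, y, z in mm, a list of three; "dr": the turn, a rotation vector about the tool's x, y, z in degrees, a list of three; "hand": the finger opening in mm, from 0 to 91.2. A call has 1 to 20 rows; each row is the pose to reach, as a shift and turn from the pose commanded when the call began, along the tool's axes at that moment; what a row does not reach only later rows make up. A row lasts 1/12 s, in which the tool goes at most 41.7 mm and 7.16 degrees, less where a joint would pass 70% of its speed; a pose out of reach is approached as far as the arm can. A call with a gripper value outside its range is refused whole. The fingers move at their own pace and stop on an object; FORCE is the grip in N (left out, the last holds). Time passes only in rows, so rows that repeat a pose let the fingers close. It gives the time, the measured TCP pose, the force, the opening and the grip force at its end, in the units of the state.
- r.get_state(): the state, without advancing time (a new reading comes with each control period).
- r.capture(name): name is "scene" or "side" or "wrist"; returns the picture (400x640x3 uint8, blue, green, red); there is no depth.
- r.camera_info(name): a dict with "camera_matrix" (3x3 intrinsics, pixels), "rvec" (rotation vector, rad) and "tvec" (3), from world to camera coordinates, as OpenCV has them; the wrist camera has in their place "mount" (4x4, takes a point from camera to tool coordinates, whose origin is the TCP and whose axes are the flange's). Camera axes: x right, y down, z forward; pixel columns grow to the right and rows downward; lengths in mm; the calibration is good to about 2 mm. The wrist camera is an equidistant fisheye: a pixel r from the principal point sees the ray r / f radians off the axis. A picture is of the moment at which its call begins: read the wrist's pose just before it. camera_info takes no time and is no camera call.
- r.sign_off(): hands the job in; it is judged then, once.
The state is a dict: "clock": time; "joint_positions": joint angles; "dq": joint speeds; "joint_torque": joint torques, N m; "tool_pos": TCP position; "tool_rot": TCP orientation; "ft_force": force on the tool from outside, world axes, zero at the start; "torque": the same for the moment, N m; "gripper_width": finger opening in mm; "grasp_force": force on a finger pad.
Only numpy, scipy, OpenCV 4.12 (cv2) and the standard library are available. Lean on these libraries where they do the work, as an engineer would, in place of code of your own. Each camera call takes 0.05 s, during which the arm holds its last target. There are 200 camera calls.

## Working session

There is one attempt and no reset: what is moved stays moved. The work goes in short steps, Python scripts to look and compute and a shell command to move; the robot and the scene stay as the last step left them, time stands still between calls to the robot, and variables do not carry over. Pictures are saved under pics/ and viewed, at most 10 in all, crops included, and the job is handed in when it is done.

```bash
mkdir -p pics
python3 - <<'E'
from station import r
import cv2
s=r.get_state();print(s)
for n in("scene","side","wrist"):
    cv2.imwrite(f"pics/{n}0.png",r.capture(n));print(n,r.camera_info(n))
E
```

```text
{'clock': 0.0, 'joint_positions': array([-9.54964691e-02,  4.94185447e-01,  1.34615561e+00,  1.82303711e-05,
        1.30252900e+00, -9.55027387e-02]), 'dq': array([ 2.16290799e-04,  9.49746530e-05,  8.85756606e-04,  2.35415456e-03,
       -1.58665031e-03,  8.23284233e-04]), 'joint_torque': array([-1.07322368e-03, -8.78814626e+01, -3.81857479e+01,  7.05250050e-02,
        5.33505273e-02, -1.50444166e-04]), 'tool_pos': array([6.24595466e+02, 5.03845101e-02, 2.13328584e+02]), 'tool_rot': array([-3.14032275e+00, -1.39302071e-04,  1.57079766e+00]), 'ft_force': array([0.33586353, 0.10873601, 0.99917954]), 'torque': array([0.02498055, 0.01503246, 0.03832718]), 'grasp_force': 0.0, 'gripper_width': 91.15112582208411}
scene {'camera_matrix': array([[472.33504972,   0.        , 316.19636535],
       [  0.        , 472.33504972, 198.95611194],
       [  0.        ,   0.        ,   1.        ]]), 'rvec': array([ 2.09720369,  1.16486229, -0.51826413]), 'tvec': array([-249.34194492, -244.02243707, 1635.35575032])}
side {'camera_matrix': array([[461.39686891,   0.        , 321.73246653],
       [  0.        , 461.39686891, 197.65538996],
       [  0.        ,   0.        ,   1.        ]]), 'rvec': array([ 0.44146851, -2.62805503,  1.3359514 ]), 'tvec': array([ 487.21208043,  136.61097231, 1311.58066625])}
wrist {'camera_matrix': array([[309.70691629,   0.        , 321.62008083],
       [  0.        , 309.70691629, 201.68046375],
       [  0.        ,   0.        ,   1.        ]]), 'mount': array([[-1.45666121e-03, -9.60821719e-01, -2.77163312e-01,
         7.82198821e+01],
       [ 9.99998710e-01, -1.21219277e-03, -1.05337963e-03,
        -4.60917600e-01],
       [ 6.76134663e-04, -2.77164489e-01,  9.60822246e-01,
        -1.70787204e+02],
       [ 0.00000000e+00,  0.00000000e+00,  0.00000000e+00,
         1.00000000e+00]])}
```

View pics/scene0.png

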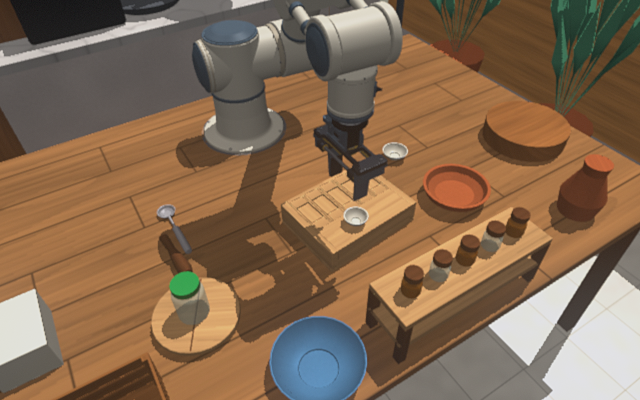

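View pics/wrist0.png

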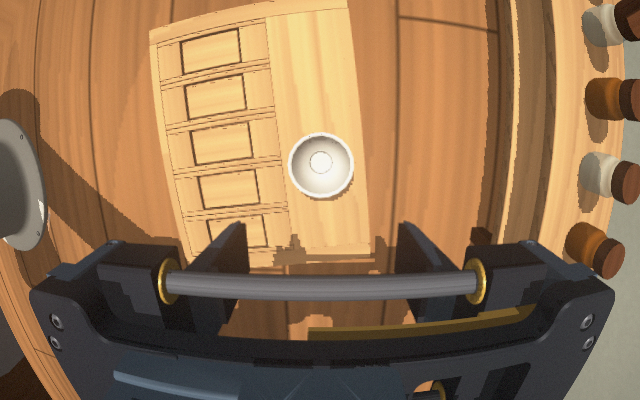

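The wrist picture is seen with up = world +y and right = +x. The pad centres are near (211,52), (216,98), (222,144), (228,189) and (238,232), with dish_a at (320,165) on the deck. I'll back-project these.

```bash
cat > h.py <<'E'
import numpy as np, cv2
from scipy.spatial.transform import Rotation as Ro
from station import r
def wrist(px,z,pos,rot):
    c=r.camera_info("wrist");K=c["camera_matrix"];M=c["mount"]
    T=Ro.from_euler("xyz",rot).as_matrix();o=[]
    for p in px:
        d=(np.array(p,float)-K[:2,2])/K[0,0];t=np.linalg.norm(d)
        ray=np.r_[d/t*np.sin(t),np.cos(t)]
        ray=T@M[:3,:3]@ray;c0=np.array(pos)+T@M[:3,3]
        o.append(c0+ray*(z-c0[2])/ray[2])
    return np.array(o)
E
python3 - <<'E'
from h import *
p=[624.8,0,213.7];q=[np.pi,0,np.pi/2]
P=wrist([(211,52),(216,98),(222,144),(228,189),(238,232)],68.5,p,q);print(P.round(1))
print(wrist([(150,31),(347,3),(371,260)],70,p,q).round(1), wrist([(320,165)],74,p,q))
y=np.array([100.8,50.4,0,-50.4]);X=P[:4]
b=np.polyfit(y,X[:,0],1),np.polyfit(y,X[:,1],1);print(b)
im=cv2.imread("pics/wrist0.png")[10:270,140:380]
cv2.imwrite("pics/w0c.png",cv2.resize(im,None,fx=2.3,fy=2.3,interpolation=cv2.INTER_CUBIC))
E
```

```text
[[508.6 150.1  68.5]
 [514.1  99.7  68.5]
 [519.   50.5  68.5]
 [522.6   1.5  68.5]
 [529.9 -48.3  68.5]]
[[432.6 186.2  70. ]
 [650.1 197.3  70. ]
 [680.3 -81.9  70. ]] [[622.41305286  27.34982397  74.        ]]
(array([-9.32735390e-02,  5.18433535e+02]), array([ 0.98190911, 50.68539162]))
```

View pics/w0c.png

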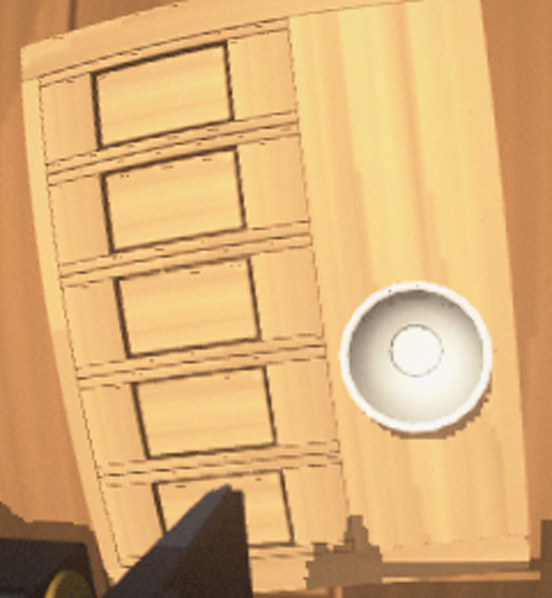

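The box yaw is about 5.4° and the middle pad is near (517,50). I'll close the fingers, line them up with the box and go above the right-most pad for a closer check.

```bash
python3 -m handwheel '[{"linear":[-20,-40,10],"dr":[0,0,7],"hand":0},{"linear":[-40,-70,30],"dr":[0,0,14],"hand":0},{"linear":[-50.4,-98.5,60],"dr":[0,0,21],"hand":0},{"linear":[-50.4,-98.5,90],"dr":[0,0,28],"hand":0},{"linear":[-50.4,-98.5,104],"dr":[0,0,35],"hand":0},{"linear":[-50.4,-98.5,104],"dr":[0,0,42],"hand":0},{"linear":[-50.4,-98.5,104],"dr":[0,0,49],"hand":0},{"linear":[-50.4,-98.5,104],"dr":[0,0,56],"hand":0},{"linear":[-50.4,-98.5,104],"dr":[0,0,63],"hand":0},{"linear":[-50.4,-98.5,104],"dr":[0,0,70],"hand":0},{"linear":[-50.4,-98.5,104],"dr":[0,0,77],"hand":0},{"linear":[-50.4,-98.5,104],"dr":[0,0,84.6],"hand":0},{"linear":[-50.4,-98.5,104],"dr":[0,0,84.6],"hand":0},{"linear":[-50.4,-98.5,104],"dr":[0,0,84.6],"hand":0},{"linear":[-50.4,-98.5,104],"dr":[0,0,84.6],"hand":0}]' 20
python3 - <<'E'
from h import *
s=r.get_state();print(s["tool_pos"],s["tool_rot"],s["ft_force"])
cv2.imwrite("pics/w1.png",r.capture("wrist"))
E
```

```text
clock: 1.4
tool_pos: [526.5, -50.4, 109.9]
tool_rot: [-3.142, 0.0, 0.099]
ft_force: [0.4, 0.2, 0.1]
gripper_width: 0.4
grasp_force: 0.0
[526.46217079 -50.38743271 109.86802939] [-3.14157074e+00  1.05131191e-04  9.86567779e-02] [0.35566043 0.18623087 0.13507857]
```

View pics/w1.png

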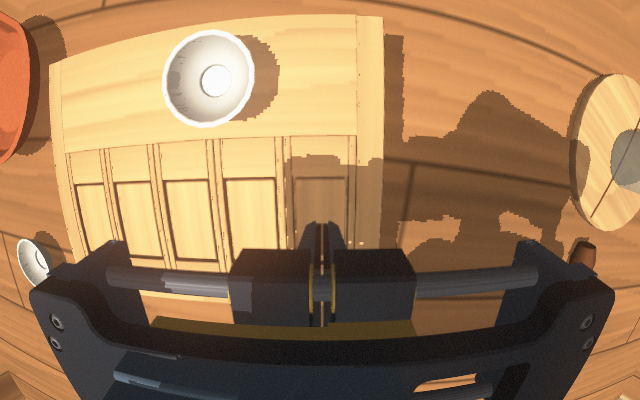

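The back edge of the pad under the fingers runs from about (293,178) to (349,178), and the next pad's from (224,179) to (277,179). The fingers are at x≈322.

Run:
```python
from h import *
p=[526.46,-50.39,109.87];q=[np.pi,0,.0986]
print(wrist([(293,178),(349,178),(224,179),(277,179),(163,181),(210,181),(114,183),(152,183),(76,185),(104,185)],68.5,p,q).round(1))
print(wrist([(50,65),(383,17)],70,p,q).round(1))
```

```text
[[558.3 -27.2  68.5]
 [562.1 -66.3  68.5]
 [553.2  23.1  68.5]
 [556.5 -16.   68.5]
 [547.7  74.   68.5]
 [550.8  34.   68.5]
 [542.4 123.8  68.5]
 [545.3  84.3  68.5]
 [537.1 171.9  68.5]
 [539.8 135.6  68.5]]
[[647.6 208.   70. ]
 [678.1 -77.8  70. ]]
```

The positions agree within about 1 mm, so I'll probe pad 1 (y −100.8).

```bash
python3 -m handwheel '[{"linear":[0,0,18],"dr":[0,0,0],"hand":0},{"linear":[0,0,32],"dr":[0,0,0],"hand":0},{"linear":[0,0,38],"dr":[0,0,0],"hand":0},{"linear":[0,0,39.5],"dr":[0,0,0],"hand":0},{"linear":[0,0,40.5],"dr":[0,0,0],"hand":0},{"linear":[0,0,41],"dr":[0,0,0],"hand":0},{"linear":[0,0,41.5],"dr":[0,0,0],"hand":0},{"linear":[0,0,42],"dr":[0,0,0],"hand":0},{"linear":[0,0,42],"dr":[0,0,0],"hand":0}]'
```

```text
clock: 2.2
tool_pos: [526.9, -50.5, 68.8]
tool_rot: [3.141, -0.001, 0.094]
ft_force: [-2.3, 0.8, 8.5]
gripper_width: 0.7
grasp_force: 4.4
```

```bash
python3 -m handwheel '[{"linear":[0,0,0.6],"dr":[0,0,0],"hand":0},{"linear":[0,0,1.2],"dr":[0,0,0],"hand":0},{"linear":[0,0,1.2],"dr":[0,0,0],"hand":0}]'
```

```text
clock: 2.45
tool_pos: [526.9, -50.5, 68.7]
tool_rot: [3.141, -0.002, 0.095]
ft_force: [-8.9, 0.9, 34.5]
gripper_width: 0.3
grasp_force: 17.4
```

Pad 1 holds at 34 N, so it is solid. Next pad.

```bash
python3 -m handwheel '[{"linear":[0,0,-5],"dr":[0,0,0],"hand":0},{"linear":[0,0,-14],"dr":[0,0,0],"hand":0},{"linear":[-0.2,-20,-14],"dr":[0,0,0],"hand":0},{"linear":[-0.5,-42,-14],"dr":[0,0,0],"hand":0},{"linear":[-0.5,-50.4,-14],"dr":[0,0,0],"hand":0},{"linear":[-0.5,-50.4,-10],"dr":[0,0,0],"hand":0},{"linear":[-0.5,-50.4,-6],"dr":[0,0,0],"hand":0},{"linear":[-0.5,-50.4,-3],"dr":[0,0,0],"hand":0},{"linear":[-0.5,-50.4,-1.6],"dr":[0,0,0],"hand":0},{"linear":[-0.5,-50.4,-0.8],"dr":[0,0,0],"hand":0},{"linear":[-0.5,-50.4,0],"dr":[0,0,0],"hand":0},{"linear":[-0.5,-50.4,0],"dr":[0,0,0],"hand":0}]'
```

```text
clock: 3.45
tool_pos: [521.4, -0.9, 68.6]
tool_rot: [3.141, -0.001, 0.094]
ft_force: [-13.6, 3.4, 54.8]
gripper_width: 0.5
grasp_force: 27.3
```

Pad 2 is solid as well. I'll press a little more gently on pad 3.

```bash
python3 -m handwheel '[{"linear":[0,0,-5],"dr":[0,0,0],"hand":0},{"linear":[0,0,-14],"dr":[0,0,0],"hand":0},{"linear":[-0.2,-20,-14],"dr":[0,0,0],"hand":0},{"linear":[-0.5,-42,-14],"dr":[0,0,0],"hand":0},{"linear":[-0.5,-50.4,-14],"dr":[0,0,0],"hand":0},{"linear":[-0.5,-50.4,-10],"dr":[0,0,0],"hand":0},{"linear":[-0.5,-50.4,-6],"dr":[0,0,0],"hand":0},{"linear":[-0.5,-50.4,-3],"dr":[0,0,0],"hand":0},{"linear":[-0.5,-50.4,-1.8],"dr":[0,0,0],"hand":0},{"linear":[-0.5,-50.4,-1.2],"dr":[0,0,0],"hand":0},{"linear":[-0.5,-50.4,-0.7],"dr":[0,0,0],"hand":0},{"linear":[-0.5,-50.4,-0.7],"dr":[0,0,0],"hand":0}]'
```

```text
clock: 4.45
tool_pos: [516.1, 49.0, 68.7]
tool_rot: [3.142, -0.001, 0.093]
ft_force: [-10.1, 1.7, 40.7]
gripper_width: 0.5
grasp_force: 20.4
```

Pad 3 is solid too. Pad 4 next, with a 1 mm sideways correction.

```bash
python3 -m handwheel '[{"linear":[0,0,-5],"dr":[0,0,0],"hand":0},{"linear":[0,0,-14],"dr":[0,0,0],"hand":0},{"linear":[-0.2,-20,-14],"dr":[0,0,0],"hand":0},{"linear":[-0.5,-42,-14],"dr":[0,0,0],"hand":0},{"linear":[-0.5,-51.4,-14],"dr":[0,0,0],"hand":0},{"linear":[-0.5,-51.4,-10],"dr":[0,0,0],"hand":0},{"linear":[-0.5,-51.4,-6],"dr":[0,0,0],"hand":0},{"linear":[-0.5,-51.4,-3],"dr":[0,0,0],"hand":0},{"linear":[-0.5,-51.4,-1.2],"dr":[0,0,0],"hand":0},{"linear":[-0.5,-51.4,-0.4],"dr":[0,0,0],"hand":0},{"linear":[-0.5,-51.4,0],"dr":[0,0,0],"hand":0},{"linear":[-0.5,-51.4,0],"dr":[0,0,0],"hand":0}]'
```

```text
clock: 5.45
tool_pos: [510.7, 100.6, 67.4]
tool_rot: [3.142, 0.0, 0.094]
ft_force: [-0.5, -0.5, 0.3]
gripper_width: 0.4
grasp_force: 0.0
```

Pad 4 has given way: the tip reads 67.4 mm with no force left. I'll press it home slowly.

```bash
python3 -m handwheel '[{"linear":[0,0,0.5],"dr":[0,0,0],"hand":0},{"linear":[0,0,1],"dr":[0,0,0],"hand":0},{"linear":[0,0,1.5],"dr":[0,0,0],"hand":0},{"linear":[0,0,2],"dr":[0,0,0],"hand":0},{"linear":[0,0,2.5],"dr":[0,0,0],"hand":0},{"linear":[0,0,3],"dr":[0,0,0],"hand":0},{"linear":[0,0,3.5],"dr":[0,0,0],"hand":0},{"linear":[0,0,4],"dr":[0,0,0],"hand":0},{"linear":[0,0,4.5],"dr":[0,0,0],"hand":0},{"linear":[0,0,5],"dr":[0,0,0],"hand":0},{"linear":[0,0,5.5],"dr":[0,0,0],"hand":0},{"linear":[0,0,6],"dr":[0,0,0],"hand":0},{"linear":[0,0,6.5],"dr":[0,0,0],"hand":0},{"linear":[0,0,6.5],"dr":[0,0,0],"hand":0}]'
```

```text
clock: 6.62
tool_pos: [510.7, 101.1, 60.8]
tool_rot: [-3.141, 0.0, 0.094]
ft_force: [-0.3, -0.5, 0.6]
gripper_width: 0.7
grasp_force: 0.6
```

```bash
python3 -m handwheel '[{"linear":[0,0,0.4],"dr":[0,0,0],"hand":0},{"linear":[0,0,0.8],"dr":[0,0,0],"hand":0},{"linear":[0,0,1.2],"dr":[0,0,0],"hand":0},{"linear":[0,0,1.2],"dr":[0,0,0],"hand":0},{"linear":[0,0,1.2],"dr":[0,0,0],"hand":0}]'
```

```text
clock: 7.03
tool_pos: [510.8, 101.1, 60.6]
tool_rot: [-3.142, -0.001, 0.094]
ft_force: [-4.5, -1.9, 24.3]
gripper_width: 0.4
grasp_force: 11.9
```

The force has risen to 24 N at 60.6 mm, 8.1 mm below the solid faces, so the catch is on its stop. I'll retract straight up.

```bash
python3 -m handwheel '[{"linear":[0,0,-3],"dr":[0,0,0],"hand":0},{"linear":[0,0,-10],"dr":[0,0,0],"hand":0},{"linear":[0,0,-25],"dr":[0,0,0],"hand":0},{"linear":[0,0,-50],"dr":[0,0,0],"hand":0},{"linear":[0,0,-80],"dr":[0,0,0],"hand":0},{"linear":[0,0,-110],"dr":[0,0,0],"hand":0},{"linear":[0,0,-140],"dr":[0,0,0],"hand":0},{"linear":[0,0,-150],"dr":[0,0,0],"hand":0},{"linear":[0,0,-150],"dr":[0,0,0],"hand":0},{"linear":[0,0,-150],"dr":[0,0,0],"hand":0},{"linear":[0,0,-150],"dr":[0,0,0],"hand":0}]'
python3 - <<'E'
from h import *
a=r.capture("wrist");b=r.capture("side")
cv2.imwrite("pics/end.png",np.vstack([a,b])[:, :] if 0 else cv2.resize(np.hstack([a,b]),(800,250)))
cv2.imwrite("pics/w2.png",a)
E
```

```text
clock: 7.95
tool_pos: [509.9, 101.0, 208.6]
tool_rot: [-3.141, 0.002, 0.094]
ft_force: [0.1, -0.1, 0.4]
gripper_width: 0.3
grasp_force: 0.0
```

View pics/w2.png

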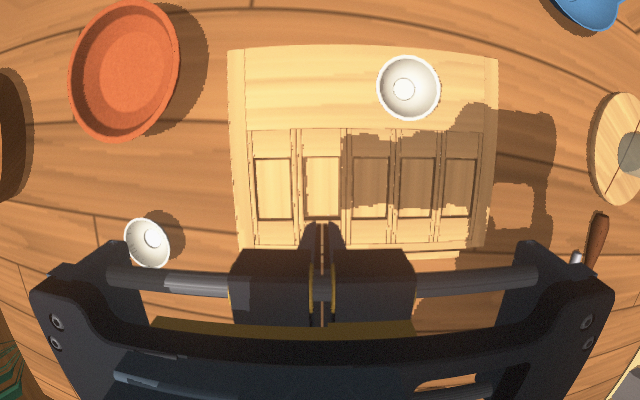

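View pics/end.png

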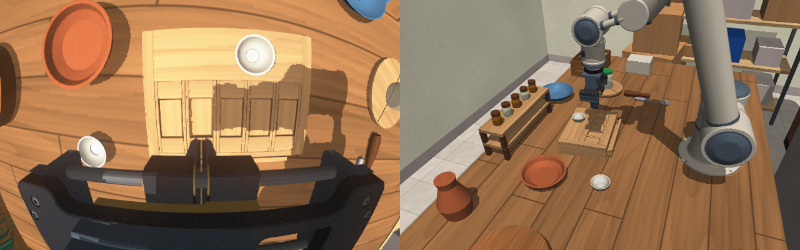

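Pad 4, at (322,187), is sunk. The drawer lip stands out along the front at about (440,253), and the dish is where it was. The hand is clear.

```bash
python3 -c "
from station import r
print(r.sign_off())"
```

```text
the job is handed in; nothing more can be done
None
```

The catch was the fourth pad from the right (y = +50.4 mm): I pressed it about 8 mm to its stop, the drawer slid out, and I raised the hand clear and handed the job in at about 8 s with nothing else touched.

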